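Press a jammed glass round out of a core bit

ROBOT

A 6-joint arm with a two-finger parallel gripper is mounted at the origin on a cart in front of the work surface, level with it; the furniture and walls round the work are solid. World frame = base frame: x ahead of the robot, y to its left, z up, the work surface at z = 0. Lengths are in m, angles in rad, forces in N, time in s.
With the tool pointing down it reaches from about 0.275 to 1 m from the base axis. Payload 8.4 kg.
Tool frame: the origin (TCP) lies on the mounting face of the last link; the fingertips stand 173 mm ahead of it and the grasp point (between the pads) lies 155 mm ahead of it; z points along the fingers, y is the direction in which the jaws open and shut (so a half turn about z gives the same grasp; the last joint's range is limited). The gripper opens to 85 mm and grips with 20 to 120 N. Pads are 22 mm wide; open, the fingers measure 114 mm over their backs; the gripper's body (76 mm by 85 mm) begins 54 mm behind the grasp point. The pads swing forward as they close: fully open they stand 13 mm farther back than shut.
Start: joints at [-1.349, 0.353, 1.633, -0, 1.155, -0.002], TCP at [0.139, -0.609, 0.405] pointing down, gripper open.
Joint ranges: [-2.63, 2.63], [-0.92, 2.1], [0.06, 2.66], [-1.3, 4.44], [0, 2.69], [-3.02, 3.02]. Speed limits (rad/s): [2.22, 2.22, 2.79, 3.14, 3.14, 3.14].

INTERFACE

Orientations are given as a unit quaternion [w, x, y, z].
In Python, from bench import robot, read_camera, ticket gives the robot as it stands.
- The arm moves only by the tool play_rows, never from a script. Its argument "steps" is a list of rows, each a list of 3 entries, a list of its own where there are three numbers: the shift along the tool's x, y, z scaled (see below), then the turn, a rotation vector about the tool's x, y, z scaled (see below), then the opening, from 0 (shut) to 1 (fully open). A call has 1 to 8 rows; each row shifts and turns the commanded pose from where the row before left it, along the tool's axes as they then stand; what a row does not reach is not made up. The controller multiplies each number of a shift by 0.04 m and each number of a turn by 0.08 rad. A row lasts 1/12 s, in which the tool goes at most 41.7 mm and 7.16 degrees, less where a joint would pass 70% of its speed; a pose out of reach is approached as far as the arm can. A call with a number of a shift or a turn outside -1 to 1 is refused whole. A call with a gripper value outside its range is refused whole. The fingers move at their own pace and stop on an object; the grip force is fixed at half the most. Time passes only in rows, so rows that do not move let the fingers close. It gives the time, the measured TCP pose, the force and the opening at its end, in the units of the state.
- robot.state(): the state, without advancing time (a new reading comes with each control period).
- read_camera(name): name is "scene" or "top" or "wrist"; returns a dict with "image" (480x640x3 uint8, blue, green, red), "z_map" (480x640 float32, m along the optical axis (not along the pixel's ray), 0 where there is no reading), "mtx" (3x3 intrinsics, pixels), "dist" ([k1, k2, p1, p2, k3] as OpenCV has them; the pictures are not rectified), "position" and "rotation" of the camera in the world. Camera axes: x right, y down, z forward; pixel columns grow to the right and rows downward; lengths in m; the calibration is good to about 2 mm. A picture is of the moment at which its call begins.
- ticket.hand_in(): hands the job in, once; it reports no verdict.
The state is a dict: "time_s": time; "qpos": joint angles; "qvel": joint speeds; "tau": joint torques, N m; "position": TCP position; "tcp_rot": TCP orientation; "wrist_force": force on the tool from outside, world axes, zero at the start; "wrist_torque": the same for the moment, N m; "grip_width": finger opening in m.
Only numpy, scipy, OpenCV 4.12 (cv2) and the standard library are available. Lean on these libraries where they do the work, as an engineer would, in place of code of your own. Each camera call takes 0.05 s, during which the arm holds its last target. There are 200 camera calls.

TASK

The glass round we just drilled has jammed inside the core bit, which stands mouth down in the wooden knock-out stand. Take the slim straight-handled ejector rod from the rack, find the hole of the guide bush on top of the bit, which floats and has drifted a few millimetres off centre, feed the rod down through it, bring it over the middle of the bit so that the glass cannot cock, and gently press the round out until it drops onto the padded tray below - leaning on it hard chips the glass or bruises the bit, so feel your way. Then hang the rod back upright in its hole in the rack, leaving the bit seated in its stand and the other things where they are.

Things in the scene. Friction and masses are not known exactly. Their poses are not given: they have to be found in the camera images.
- stand: Knock-out stand of light wood, fixed; base 96 x 124 mm, top plate 90 x 112 mm, its upper face 71 mm above the table, open at front and back (its -x and +x). Origin: centre of its underside, z up. In the middle of the plate a 36 mm round recess, 18 mm deep, with a 30 mm hole through its floor: the core bit's mouth sits in the recess and the round falls through the hole onto the tray.
- stand_seat (a point): Centre of the recess's floor in the stand, 53 mm above the table: where the middle of the core bit's mouth rests.
- tray_pad (a point): Centre of the cork pad in the catch tray under the hole, 20 mm above the table; the pad is 66 mm square, the tray's rim stands 5 mm above it.
- core_bit: Steel core bit, 72 mm tall, 0.45 kg, loose (1 mm play), mouth down in the stand's recess. Origin: centre of its mouth, z up its axis. Barrel 34/28.5 mm, to z 36 mm; 42 mm hub to z 52 mm. In the hub floats a 20 mm guide bush, its flat top at z 72 mm, with an upright 10.8 mm bore (z 72 to 44 mm). The bush stands 2 to 5 mm off the axis, to any side; it can be slid by 3 to 4 N.
- glass_round: Pale glass disc, 27 mm across, 10 mm thick, jammed flat in the barrel by dried slurry, out of sight; its top face starts 15 to 25 mm above the bit's mouth. Origin: centre of its underside, z up. Pushed near its middle it slides against 7 to 16 N and lets go at once when its top face is about 4 mm above the bit's mouth; pushed more than 3 mm off the middle it can cock and stick. Over 20 N chips it.
- ejector_rod: Loose steel ejector rod, 0.1 kg. Origin: centre of its collar's underside, z up the rod. Below: shaft 9 mm across, 70 mm long, nose bevelled to 7.4 mm over 1.5 mm. Above: collar 26 mm across, 6 mm thick, then a straight ribbed handle 16 mm across, 6 to 58 mm above the origin. It hangs in the rack by its collar. With the collar down on the guide bush the nose is 2 mm above the bit's mouth.
- rod_nose (a point): Centre of the rod's nose (lower end), 70 mm below the rod's origin. Nose or collar pressed on the bit or its bush with over about 15 N bruises them.
- ball_drift: A thicker drift for larger bits, loose, in the other hole of the rack: 14 mm shaft (too thick for this bit's bore), 26 mm collar, and a dark wooden ball 31 mm across on top. Origin: centre of the underside of its collar. Not needed; leave it.
- rack: Rod rack of light wood, fixed; 128 mm long (its y), 56 mm deep (its x), top 85 mm above the table, open at front and back. Origin: centre of its underside, z up. Two 17 mm holes, 70 mm apart along its y, go through the 12 mm thick top; the rods hang in them by their collars, their shafts in the open below (base's top 12 mm above the table).
- rack_hole0 (a point): Centre of one rack hole, on the rack's top face, 85 mm above the table.
- rack_hole1 (a point): Centre of the other rack hole, on the rack's top face, 85 mm above the table.
- drilled_slab: Pale glass slab, 62 x 110 x 10 mm, with two drilled 29 mm holes, lying near the table's front edge. Leave it.
- spare_round_a: Loose glass disc, 27 mm across, 10 mm thick, lying on the table near the slab. Leave it.
- spare_round_b: Another such disc. Leave it.
- tile_nippers: Tile nippers with sleeved handles, 199 mm long, lying near the table's front edge. Leave them.
Not all that is in view belongs to the job. Leave any purple look-alike of the ejector_rod alone.

How it is judged:
On the way, in this order (a step that is already met when the one before it is completed fails the run):
1. the rod's nose has gone down through the guide bush into the barrel and presses on the round (horizontal distance between rod_nose and core_bit below 0.009 m and z of rod_nose in the frame of core_bit below 0.036 m and contact force between ejector_rod and glass_round above 1 N), for 0.05 s.
2. the round has dropped onto the padded tray while the rod's nose is still in the bit (horizontal distance between glass_round and tray_pad below 0.032 m and z of glass_round in the frame of tray_pad between -0.006 and 0.018 m and horizontal distance between rod_nose and core_bit below 0.009 m and z of rod_nose in the frame of core_bit below 0.036 m), for 0.02 s.
At the end, for the whole second after the job is handed in: The round rests on the tray's pad (within 32 mm of its centre); the bit is seated upright in the stand (5 mm sideways, 3 mm in height, 0.08 rad); the ejector rod hangs still and upright in its rack hole (8 mm sideways, collar within 4 mm of the rack's top, 0.08 rad) (horizontal distance between glass_round and tray_pad below 0.032 m and z of glass_round in the frame of tray_pad between -0.006 and 0.018 m and horizontal distance between core_bit and stand_seat below 0.005 m and z of core_bit in the frame of stand_seat below 0.003 m and angle between each of core_bit, ejector_rod's own z axis and vertical below 0.08 rad and ((horizontal distance between ejector_rod and rack_hole0 below 0.008 m and z of ejector_rod in the frame of rack_hole0 between -0.003 and 0.004 m) or (horizontal distance between ejector_rod and rack_hole1 below 0.008 m and z of ejector_rod in the frame of rack_hole1 between -0.003 and 0.004 m)) and linear speed of each of ejector_rod, glass_round, core_bit below 0.02 m/s); the robot touches nothing.
It fails at once if the rod pressed on the glass round with more than 22 N (contact force between ejector_rod and glass_round above 22 N).
It fails at once if the rod pressed on the core bit with more than 18 N (contact force between ejector_rod and core_bit above 18 N).
It fails at once if the core bit was lifted or knocked (moved more than 8 mm) (distance of core_bit from where it was at the start of the episode above 0.008 m).
It fails at once if the other drift was moved more than 15 mm (distance of ball_drift from where it was at the start of the episode above 0.015 m).
It fails at once if the slab, a loose round or the nippers were moved more than 20 mm (distance of any of drilled_slab, spare_round_a, spare_round_b, tile_nippers from where it was at the start of the episode above 0.02 m).
It also fails if it takes over 72 s, if anything falls off the work surface, if the arm or the gripper's body presses on something with over 40 N, if the wrist force passes 120 N, or if a joint passes its speed limit or range.

## Working session

There is one attempt and no reset: what is moved stays moved. The work goes in short steps, Python scripts to look and compute and a tool call to move; the robot and the scene stay as the last step left them, time stands still between calls to the robot, and variables do not carry over. Pictures are saved under pics/ and viewed, about 8 in all and at most 12, crops included, and the job is handed in when it is done.

Besides the shell and the picture viewer there is one more tool, called as name(argument=value, ...) on one line, values as JSON. play_rows: Moves the arm, as the interface text tells. Its arguments: {"type":"object","properties":{"steps":{"type":"array","items":{"type":"array"}}},"required":["steps"]}

```bash
mkdir -p pics; ls
cat > h.py <<'E'
import numpy as np, cv2
from bench import robot, read_camera, ticket
def cam(name):
    c=read_camera(name); return c
def save(c,fn,crop=None,scale=1):
    im=c["image"]
    if crop: u0,v0,u1,v1=crop; im=im[v0:v1,u0:u1]
    cv2.imwrite("pics/"+fn,cv2.resize(im,None,fx=scale,fy=scale,interpolation=cv2.INTER_CUBIC))
def world(c):
    z=c["z_map"].astype(float); h,w=z.shape
    u,v=np.meshgrid(np.arange(w),np.arange(h))
    p=cv2.undistortPoints(np.stack([u,v],-1).reshape(-1,1,2).astype(np.float64),np.array(c["mtx"]),np.array(c["dist"])).reshape(h,w,2)
    P=np.dstack([p[...,0]*z,p[...,1]*z,z])
    R=np.array(c["rotation"],float)
    if R.size==4:
        from scipy.spatial.transform import Rotation as Ro
        R=Ro.from_quat(R[[1,2,3,0]]).as_matrix()
    W=P@R.reshape(3,3).T+np.array(c["position"]); W[z==0]=np.nan
    return W
E
python3 - <<'E'
from h import *
a=cam("top"); b=cam("scene")
for c in(a,b): print(c["position"],c["rotation"],c["mtx"][0])
np.savez("t.npz",**a); np.savez("s.npz",**b)
save(a,"top.png"); save(b,"scene.png")
print(robot.state())
E
```

```text
pics
[ 0.39043092 -0.19924841  0.93342468] [ 0.04378276 -0.69529269  0.71642092 -0.0373123 ] [454.56415151   0.         316.23806575]
[-0.20309147 -0.58884486  0.43947275] [-0.47372968  0.72611772 -0.42196969  0.265094  ] [436.77760252   0.         316.02226181]
{'time_s': 0.1, 'qpos': array([-1.34937944e+00,  3.53583751e-01,  1.63403514e+00,  1.93204259e-05,
        1.15519434e+00, -2.40921565e-03]), 'qvel': array([ 0.00070764,  0.00087319,  0.00076707, -0.00054656,  0.00216523,
       -0.00113482]), 'tau': array([-1.57304721e-04, -6.06356335e+01, -3.42820930e+01,  7.34398782e-05,
        4.01540179e-03, -3.66912593e-05]), 'position': array([ 0.13867968, -0.60921559,  0.40404412]), 'tcp_rot': array([-6.07601007e-04,  9.93744519e-01,  1.11675686e-01, -5.79131337e-05]), 'wrist_force': array([-1.29489328, -0.57184485, -0.97094599]), 'wrist_torque': array([ 0.02773148, -0.01641483, -0.00229208]), 'grip_width': 0.08512237776415739}
```

View pics/top.png

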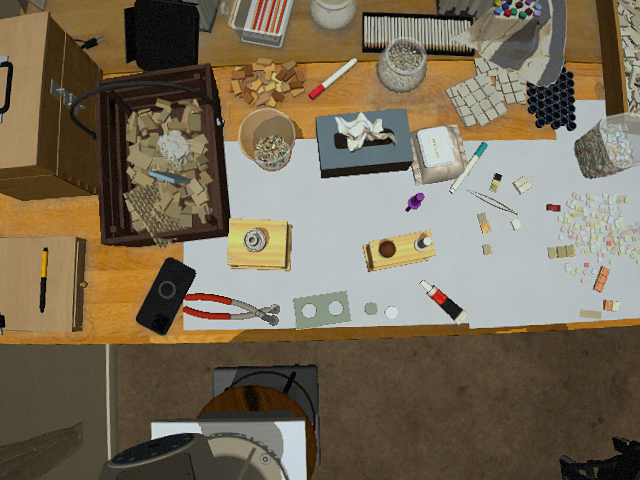

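View pics/scene.png

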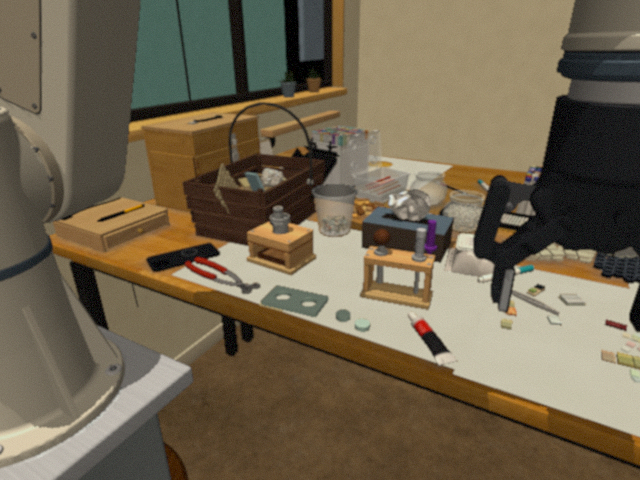

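The top view shows the bit and bush at (256,239), the slim rod's handle at (424,241), the ball drift at (388,249) and the purple look-alike at (415,202). The scene view agrees with this. Next I'll turn these into positions.

Run:
```python
from h import *
a=dict(np.load("t.npz")); W=world(a); im=a["image"]
def blob(u0,v0,u1,v1,z0,z1):
    S=W[v0:v1,u0:u1].reshape(-1,3); m=(S[:,2]>z0)&(S[:,2]<z1); S=S[m]
    print((u0,v0,u1,v1),len(S),"mean",S.mean(0).round(4),"min",S.min(0).round(4),"max",S.max(0).round(4))
print("table",np.nanmedian(W[280:290,330:400,2]))
blob(410,225,440,258,.125,.17)   # handle top (143)
blob(372,235,404,262,.1,.17)
blob(360,225,440,275,.078,.09)  # rack top
blob(235,222,280,258,.115,.135)  # bush top 125
blob(235,222,280,258,.098,.110)  # hub top 105
blob(220,210,300,275,.066,.076)  # plate
blob(400,185,430,215,.02,.3)
# rack box orientation
for (u0,v0,u1,v1,z0,z1) in [(355,222,445,278,.078,.092),(220,210,300,275,.062,.08)]:
    m=np.zeros(im.shape[:2],np.uint8); s=W[v0:v1,u0:u1,2]; m[v0:v1,u0:u1]=((s>z0)&(s<z1))
    P=W[m>0][:,:2].astype(np.float32); print(cv2.minAreaRect(P*1000))
save(a,"rod.png",(215,205,455,285),3.3)
```

```text
table -0.00016965661748474803
(410, 225, 440, 258) 82 mean [ 0.4903 -0.3877  0.1393] min [ 0.4832 -0.3965  0.1251] max [ 0.4988 -0.3809  0.1449]
(372, 235, 404, 262) 216 mean [ 0.4798 -0.3197  0.1262] min [ 0.4658 -0.3351  0.1151] max [ 0.4949 -0.3067  0.1339]
(360, 225, 440, 275) 1322 mean [ 0.4844 -0.3549  0.0841] min [ 0.451  -0.4176  0.0786] max [ 0.5197 -0.293   0.09  ]
(235, 222, 280, 258) 83 mean [ 0.5047 -0.0776  0.1229] min [ 0.4951 -0.0871  0.1168] max [ 0.5145 -0.0682  0.1273]
(235, 222, 280, 258) 204 mean [ 0.5052 -0.0792  0.1027] min [ 0.4864 -0.0991  0.0981] max [ 0.527  -0.0579  0.11  ]
(220, 210, 300, 275) 2291 mean [ 0.5062 -0.0791  0.0702] min [ 0.4589 -0.1363  0.0661] max [ 0.5611 -0.0125  0.0759]
(400, 185, 430, 215) 203 mean [ 0.5713 -0.3819  0.0954] min [ 0.5614 -0.3963  0.0213] max [ 0.5868 -0.3715  0.1298]
((485.49053955078125, -355.4258117675781), (50.662723541259766, 120.2514419555664), 9.271711349487305)
((514.2692260742188, -72.134521484375), (126.6581039428711, 103.60497283935547), 86.1046371459961)
```

View pics/rod.png

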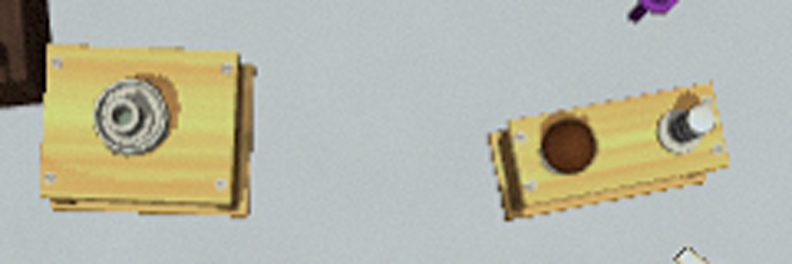

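```bash
cat >> h.py <<'E'
from scipy.spatial.transform import Rotation as Ro
def T():
    s=robot.state(); q=np.array(s["tcp_rot"]); return np.array(s["position"]),Ro.from_quat(q[[1,2,3,0]]).as_matrix(),s
def plan(target,n=8):
    p,R,s=T(); d=R.T@(np.array(target)-p)
    yaw=np.degrees(np.arctan2(R[1,0],R[0,0])); tilt=np.degrees(np.arccos(-R[2,2]))
    print("t",round(s["time_s"],2),"pos",p.round(4),"yaw",yaw.round(2),"tilt",tilt.round(2),"F",s["wrist_force"].round(2),"grip",round(s["grip_width"],4))
    print("units total",(d/.04).round(3),"per row of",n,(d/.04/n).round(3))
E
python3 - <<'E'
from h import *
plan([.490,-.388,.40],14)
E
```

```text
t 0.1 pos [ 0.1387 -0.6092  0.404 ] yaw 12.82 tilt 0.07 F [-1.29 -0.57 -0.97] grip 0.0851
units total [ 9.791 -3.443  0.106] per row of 14 [ 0.699 -0.246  0.008]
```

play_rows(steps=[[[0.7,-0.246,0],[0,0,0],1],[[0.7,-0.246,0],[0,0,0],1],[[0.7,-0.246,0],[0,0,0],0.8],[[0.7,-0.246,0],[0,0,0],0.6],[[0.7,-0.246,0],[0,0,0],0.45],[[0.7,-0.246,0],[0,0,0],0.45],[[0.7,-0.246,0],[0,0,0],0.45],[[0.7,-0.246,0],[0,0,0],0.45]])

```text
time_s: 0.77
position: [0.3407, -0.4819, 0.4044]
tcp_rot: [-0.0, 0.994, 0.112, -0.0]
wrist_force: [1.1, -0.5, 0.8]
grip_width: 0.0384
```

play_rows(steps=[[[0.7,-0.246,0],[0,0,0],0.45],[[0.7,-0.246,0],[0,0,0],0.45],[[0.7,-0.246,0],[0,0,0],0.45],[[0.7,-0.246,0],[0,0,0],0.45],[[0.7,-0.246,0],[0,0,0],0.45],[[0.7,-0.246,0],[0,0,0],0.45],[[0,0,0],[0,0,0.785],0.45],[[0,0,0],[0,0,0],0.45]])

```text
time_s: 1.43
position: [0.4915, -0.387, 0.4041]
tcp_rot: [-0.0, 0.997, 0.08, -0.0]
wrist_force: [-0.8, -0.3, 0.9]
grip_width: 0.0382
```

Run:
```python
from h import *
plan([.490,-.388,.277],8)
c=cam("wrist"); np.savez("w1.npz",**c); save(c,"w1.png"); print(c["position"],c["rotation"])
W=world(c)
def blob(n,x,y,r,z0,z1):
    S=W.reshape(-1,3); m=(np.hypot(S[:,0]-x,S[:,1]-y)<r)&(S[:,2]>z0)&(S[:,2]<z1); S=S[m]
    if len(S): print(n,len(S),"mean",S.mean(0).round(4),"mid",((S.min(0)+S.max(0))/2).round(4),"max",S.max(0).round(4))
blob("top",.49,-.388,.02,.138,.15)
blob("collar",.49,-.388,.025,.088,.094)
blob("ball",.48,-.32,.025,.11,.15)
```

```text
t 1.43 pos [ 0.4915 -0.387   0.4041] yaw 9.21 tilt 0.05 F [-0.78 -0.28  0.91] grip 0.0382
units total [-0.04   0.022  3.179] per row of 8 [-0.005  0.003  0.397]
[ 0.56048691 -0.37638113  0.37402694] [ 0.10581291  0.75421801 -0.64169979 -0.09044444]
top 434 mean [ 0.4904 -0.3907  0.1431] mid [ 0.4899 -0.391   0.1415] max [ 0.4977 -0.3832  0.145 ]
collar 346 mean [ 0.4944 -0.39    0.0915] mid [ 0.4915 -0.3915  0.091 ] max [ 0.5025 -0.3784  0.094 ]
ball 1398 mean [ 0.4827 -0.3247  0.1277] mid [ 0.4801 -0.3231  0.1239] max [ 0.4952 -0.308   0.1345]
```

View pics/w1.png

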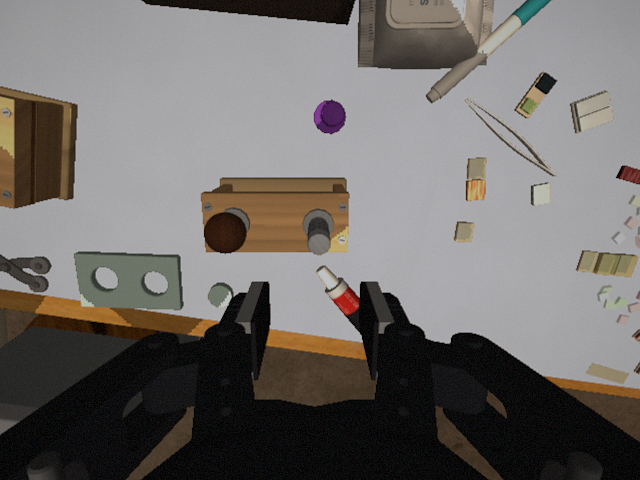

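The rod stands upright at (318,243) and the jaws are centred near column 315. The drift at (225,232) and the purple rod at (330,117) are well clear of the jaws. I'll descend and grasp.

play_rows(steps=[[[-0.046,0.08,0.4],[0,0,0],0.45],[[0,0,0.5],[0,0,0],0.45],[[0,0,0.5],[0,0,0],0.45],[[0,0,0.5],[0,0,0],0.45],[[0,0,0.5],[0,0,0],0.45],[[0,0,0.45],[0,0,0],0.45],[[0,0,0.3],[0,0,0],0.45],[[0,0,0.1],[0,0,0],0.45]])

```text
time_s: 2.15
position: [0.4878, -0.3916, 0.2726]
tcp_rot: [-0.001, 0.997, 0.08, -0.001]
wrist_force: [1.3, 0.6, 0.2]
grip_width: 0.0385
```

play_rows(steps=[[[0,0,0],[0,0,0],0.45],[[0,0,0],[0,0,0],0.3],[[0,0,0],[0,0,0],0.2],[[0,0,0],[0,0,0],0],[[0,0,0],[0,0,0],0],[[0,0,0],[0,0,0],0],[[0,0,0],[0,0,0],0],[[0,0,0],[0,0,0],0]])

```text
time_s: 2.82
position: [0.4894, -0.3919, 0.2758]
tcp_rot: [0.001, 0.997, 0.081, 0.001]
wrist_force: [-0.7, -0.3, 6.4]
grip_width: 0.0145
```

Run:
```python
from h import *
plan([.490,-.388,.40],8)
c=cam("wrist");save(c,"w2.png")
```

```text
t 2.82 pos [ 0.4894 -0.3919  0.2758] yaw 9.24 tilt 0.11 F [-0.71 -0.33  6.37] grip 0.0145
units total [ 0.034 -0.088 -3.104] per row of 8 [ 0.004 -0.011 -0.388]
```

View pics/w2.png

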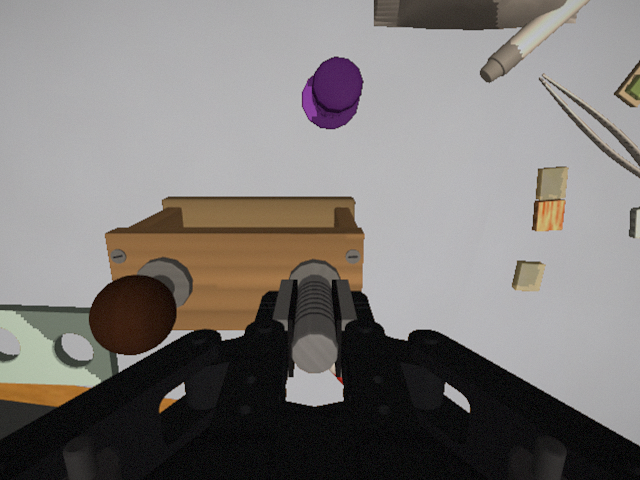

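The rod is gripped, with the handle centred between the pads at (313,330), and it looks straight. Now I'll lift it straight up.

play_rows(steps=[[[0,0,-0.1],[0,0,0],0],[[0,0,-0.3],[0,0,0],0],[[0,0,-0.5],[0,0,0],0],[[0,0,-0.6],[0,0,0],0],[[0,0,-0.6],[0,0,0],0],[[0,0,-0.6],[0,0,0],0],[[0,0,-0.6],[0,0,0],0],[[0,0,-0.2],[0,0,0],0]])

```text
time_s: 3.53
position: [0.4896, -0.3919, 0.4194]
tcp_rot: [0.002, 0.997, 0.08, 0.002]
wrist_force: [0.9, -0.7, -0.1]
grip_width: 0.0145
```

Run:
```python
from h import *
plan([.470,-.14,.414],9)
p,R,s=T()
c=cam("wrist"); np.savez("w3.npz",**c); W=world(c)
L=(W-p)@R  # tool frame
S=L.reshape(-1,3)
m=(np.abs(S[:,0])<.03)&(np.abs(S[:,1])<.02)&(S[:,2]>.1)&(S[:,2]<.30)
S=S[m]
for z in np.arange(.12,.28,.01):
    q=S[(S[:,2]>=z)&(S[:,2]<z+.01)]
    if len(q): print(z.round(3),len(q),q.mean(0).round(4),q.min(0).round(4),q.max(0).round(4))
save(c,"w3.png")
```

```text
t 3.53 pos [ 0.4896 -0.3919  0.4194] yaw 9.23 tilt 0.32 F [ 0.95 -0.74 -0.08] grip 0.0145
units total [ 0.526 -6.294  0.111] per row of 9 [ 0.058 -0.699  0.012]
0.12 1914 [ 0.0091 -0.0002  0.1251] [-0.0123 -0.02    0.12  ] [0.0144 0.02   0.13  ]
0.13 3266 [0.0034 0.0006 0.1341] [-0.0115 -0.02    0.13  ] [0.0137 0.0199 0.14  ]
0.14 1413 [8.200e-03 1.000e-04 1.452e-01] [-0.0105 -0.0199  0.14  ] [0.0119 0.02   0.15  ]
0.15 1186 [ 8.200e-03 -1.000e-04  1.549e-01] [ 0.0028 -0.02    0.15  ] [0.0121 0.02   0.16  ]
0.16 902 [0.0083 0.0005 0.1644] [ 0.0028 -0.0199  0.16  ] [0.0117 0.02   0.17  ]
0.17 281 [0.0066 0.0007 0.175 ] [ 0.0022 -0.0116  0.17  ] [0.0104 0.0082 0.18  ]
0.18 799 [0.0086 0.0007 0.1846] [ 0.0012 -0.0112  0.18  ] [0.0133 0.0129 0.1898]
0.19 2 [0.0086 0.0093 0.1901] [0.0067 0.0072 0.19  ] [0.0106 0.0115 0.1902]
0.21 56 [0.0038 0.0008 0.217 ] [ 0.0014 -0.0034  0.2128] [0.0046 0.005  0.2199]
0.22 82 [0.0035 0.0007 0.225 ] [ 0.0005 -0.0036  0.22  ] [0.0049 0.0052 0.2298]
0.23 70 [0.0036 0.0005 0.2345] [ 0.0008 -0.0037  0.23  ] [0.0049 0.0048 0.2395]
0.24 69 [0.0036 0.001  0.2448] [ 0.0015 -0.0033  0.24  ] [0.0047 0.005  0.25  ]
0.25 50 [0.0035 0.0007 0.2546] [ 0.0008 -0.0035  0.25  ] [0.0048 0.0051 0.2593]
```

View pics/w3.png

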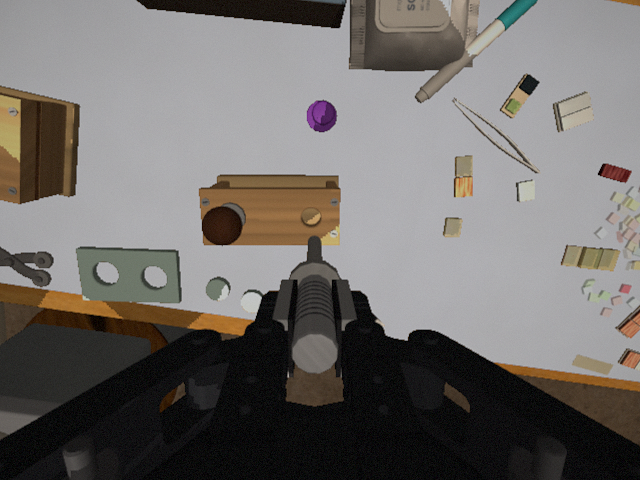

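The rod is straight in the hand. The shaft axis is at about tool (0.000, 0.0007), the collar underside about 190.6 mm and the nose about 260.6 mm ahead of the TCP. The empty hole shows at (311,217). Now over to the bit.

play_rows(steps=[[[0.05,-0.4,0],[0,0,0],0],[[0.08,-0.7,0],[0,0,0],0],[[0.1,-0.8,0],[0,0,0],0],[[0.1,-0.8,0],[0,0,0],0],[[0.1,-0.8,0],[0,0,0],0],[[0.1,-0.8,0],[0,0,0],0],[[0.1,-0.8,0],[0,0,0],0],[[0.1,-0.8,0],[0,0,0],0]])

```text
time_s: 4.25
position: [0.4788, -0.1517, 0.413]
tcp_rot: [-0.001, 0.997, 0.08, -0.001]
wrist_force: [0.1, 0.6, -1.4]
grip_width: 0.0145
```

play_rows(steps=[[[0.1,-0.8,0],[0,0,0],0],[[0.06,-0.6,0],[0,0,0],0],[[0,-0.26,0],[0,0,0],0],[[0,0,0.1],[0,0,0],0],[[0,0,0],[0,0,0],0],[[0,0,0],[0,0,0],0]])

```text
time_s: 4.75
position: [0.4755, -0.0879, 0.4099]
tcp_rot: [0.0, 0.997, 0.08, -0.001]
wrist_force: [-0.3, 0.1, -1.0]
grip_width: 0.0146
```

Run:
```python
from h import *
# rack hole from w3
c=dict(np.load("w3.npz")); W=world(c); S=W[190:245,290:335].reshape(-1,3)
v,u=np.mgrid[190:245,290:335]; ok=(W[190:245,290:335,2]<.075)&(u<330)
print("rack hole px",ok.sum())
P=W[190:245,285:340]; top=np.abs(P[...,2]-.085)<.003
# unproject hole pixels to plane .085
def toplane(c,uv,z):
    n=cv2.undistortPoints(np.array(uv,float).reshape(-1,1,2),c["mtx"],c["dist"]).reshape(-1,2)
    q=np.array(c["rotation"]); R=Ro.from_quat(q[[1,2,3,0]]).as_matrix()
    d=np.c_[n,np.ones(len(n))]@R.T; o=np.array(c["position"]); return o+d*((z-o[2])/d[:,2])[:,None]
mask=np.zeros((480,640),np.uint8); mask[195:237,295:328]=(W[195:237,295:328,2]<.080)
n,l,st,ce=cv2.connectedComponentsWithStats(mask)
for i in range(1,n):
    if st[i,4]>20:
        cn=cv2.findContours((l==i).astype(np.uint8),0,2)[0][0].reshape(-1,2); X=toplane(c,cn,.085); print(st[i],cv2.minEnclosingCircle((X[:,:2]*1000).astype(np.float32)))
plan([.505,-.08,.40],8)
c=cam("wrist"); np.savez("w4.npz",**c); W=world(c)
g=W.reshape(-1,3); m=(np.hypot(g[:,0]-.505,g[:,1]+.08)<.03)&(g[:,2]>.1)&(g[:,2]<.135)
vv,uu=np.divmod(np.nonzero(m)[0],640); print(uu.min(),uu.max(),vv.min(),vv.max())
u0,v0=max(int(uu.mean())-80,0),max(int(vv.mean())-60,0); print("crop",u0,v0); save(c,"w4.png",(u0,v0,u0+160,v0+120),5)
```

```text
rack hole px 235
[302 208  19  17 263] ((490.3172912597656, -390.8287658691406), 8.129154205322266)
t 4.75 pos [ 0.4755 -0.0879  0.4099] yaw 9.22 tilt 0.07 F [-0.33  0.06 -1.  ] grip 0.0146
units total [ 0.759 -0.077  0.246] per row of 8 [ 0.095 -0.01   0.031]
282 336 156 210
crop 227 124
```

View pics/w4.png

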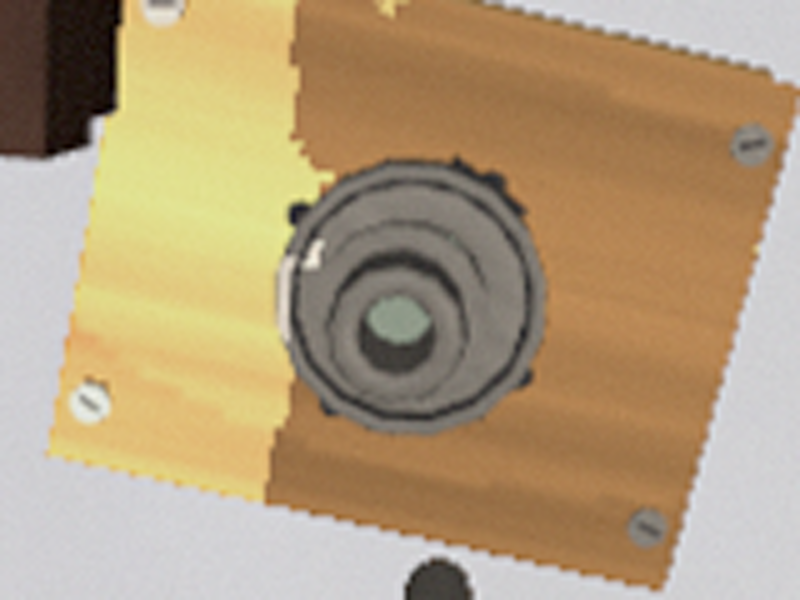

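The bush's bore is at crop (397,333), px (306,190). The hub circle is centred at crop (411,297), px (309,183). The green glass shows down the bore, and the rod nose is at crop (438,590). I'll turn these into plane positions.

```bash
cat >> h.py <<'E'
def toplane(c,uv,z):
    n=cv2.undistortPoints(np.array(uv,float).reshape(-1,1,2),c["mtx"],c["dist"]).reshape(-1,2)
    q=np.array(c["rotation"]); R=Ro.from_quat(q[[1,2,3,0]]).as_matrix()
    d=np.c_[n,np.ones(len(n))]@R.T; o=np.array(c["position"]); return o+d*((z-o[2])/d[:,2])[:,None]
def px(cr,u0,v0,s=5): return [(u0+(a+.5)/s-.5,v0+(b+.5)/s-.5) for a,b in cr]
E
python3 - <<'E'
from h import *
c=dict(np.load("w4.npz"))
print("bore",toplane(c,px([(397,333),(358,333),(437,333),(397,292),(397,374)],227,124),.125).round(4)[:,:2])
print("bush",toplane(c,px([(329,331),(469,331),(398,262),(398,402)],227,124),.125).round(4)[:,:2])
print("hub",toplane(c,px([(278,297),(545,297),(411,157),(411,437)],227,124),.105).round(4)[:,:2])
W=world(c)
g=W.reshape(-1,3)
m=(np.hypot(g[:,0]-.505,g[:,1]+.08)<.03)
for z0,z1 in[(.123,.129),(.102,.108)]:
    k=g[m&(g[:,2]>z0)&(g[:,2]<z1)]; print(len(k),k.mean(0).round(4),((k.min(0)+k.max(0))/2).round(4),np.ptp(k,0).round(4))
# shaft in hand
p,R,s=T(); S=((W-p)@R).reshape(-1,3)
m=(np.abs(S[:,0])<.01)&(np.abs(S[:,1])<.01)&(S[:,2]>.22)&(S[:,2]<.27); S=S[m]
print("shaft",S.min(0).round(4),S.max(0).round(4), [np.round([S[(S[:,2]>z)&(S[:,2]<=z+.015)].min(0)[1],S[(S[:,2]>z)&(S[:,2]<=z+.015)].max(0)[:2].tolist()[1],np.percentile(S[(S[:,2]>z)&(S[:,2]<=z+.015)][:,0],95)],4) for z in (.22,.235,.25)])
E
```

```text
bore [[ 0.5039 -0.078 ]
 [ 0.503  -0.0726]
 [ 0.5048 -0.0837]
 [ 0.5096 -0.0771]
 [ 0.498  -0.0789]]
bush [[ 0.5026 -0.0685]
 [ 0.5058 -0.0881]
 [ 0.5138 -0.0766]
 [ 0.494  -0.0797]]
hub [[ 0.5032 -0.0593]
 [ 0.5097 -0.0995]
 [ 0.5271 -0.0761]
 [ 0.4849 -0.0828]]
418 [ 0.5041 -0.078   0.1253] [ 0.5041 -0.0781  0.1254] [0.0193 0.0192 0.0043]
945 [ 0.5068 -0.0789  0.1046] [ 0.5061 -0.0797  0.1049] [0.0408 0.0409 0.0058]
shaft [ 0.0004 -0.004   0.2201] [0.0047 0.0049 0.2591] [array([-0.004 ,  0.0049,  0.0044]), array([-0.004 ,  0.0046,  0.0043]), array([-0.0038,  0.0048,  0.0043])]
```

play_rows(steps=[[[0.25,-0.05,0],[0,0,0],0],[[0.25,-0.05,0.1],[0,0,0],0],[[0.237,-0.039,0.15],[0,0,0],0],[[0,0,0.15],[0,0,0],0],[[0,0,0],[0,0,0],0],[[0,0,0],[0,0,0],0]])

```text
time_s: 5.3
position: [0.5037, -0.0771, 0.3937]
tcp_rot: [-0.0, 0.997, 0.081, -0.001]
wrist_force: [-0.1, 1.1, -1.1]
grip_width: 0.0148
```

Run:
```python
from h import *
plan([.5037,-.0777,.392],1)
c=cam("wrist"); np.savez("w5.npz",**c); save(c,"w5.png",(240,150,400,270),5)
```

```text
t 5.3 pos [ 0.5037 -0.0771  0.3937] yaw 9.24 tilt 0.13 F [-0.05  1.05 -1.06] grip 0.0148
units total [-0.003  0.015  0.042] per row of 1 [-0.003  0.015  0.042]
```

View pics/w5.png

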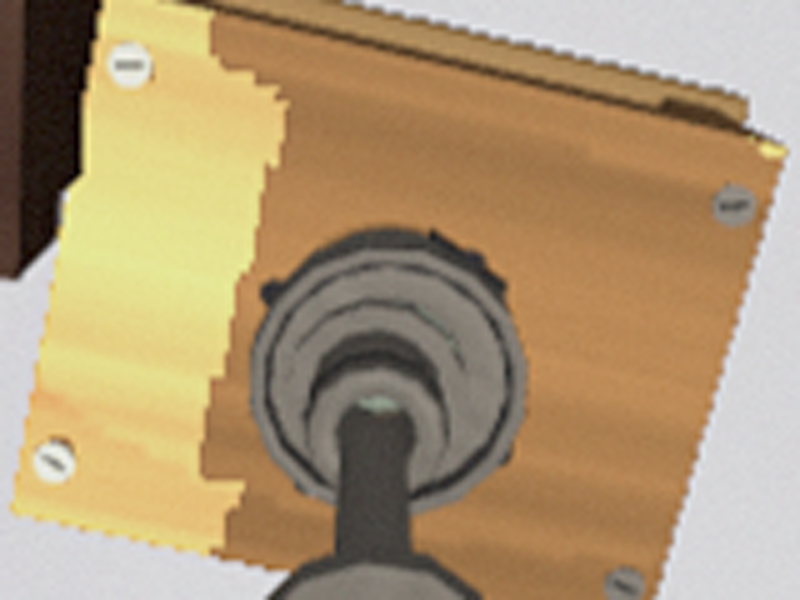

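The shaft (crop x 374) lines up with the bush centre (x 378) to within about 0.6 mm. I'll trim that in tool y and feed down slowly, watching the force.

play_rows(steps=[[[0,0.015,0.03],[0,0,0],0],[[0,0,0.04],[0,0,0],0],[[0,0,0.04],[0,0,0],0],[[0,0,0.04],[0,0,0],0],[[0,0,0.04],[0,0,0],0],[[0,0,0.04],[0,0,0],0],[[0,0,0.03],[0,0,0],0],[[0,0,0],[0,0,0],0]])

```text
time_s: 6.02
position: [0.5039, -0.0777, 0.384]
tcp_rot: [-0.0, 0.997, 0.08, -0.0]
wrist_force: [1.0, 0.1, -2.0]
grip_width: 0.0144
```

play_rows(steps=[[[0,0,0.03],[0,0,0],0],[[0,0,0.03],[0,0,0],0],[[0,0,0.03],[0,0,0],0],[[0,0,0.03],[0,0,0],0],[[0,0,0.03],[0,0,0],0],[[0,0,0],[0,0,0],0]])

```text
time_s: 6.52
position: [0.5039, -0.0777, 0.378]
tcp_rot: [-0.0, 0.997, 0.08, -0.0]
wrist_force: [0.1, 0.3, -1.2]
grip_width: 0.0147
```

play_rows(steps=[[[0,0,0.07],[0,0,0],0],[[0,0,0.08],[0,0,0],0],[[0,0,0.08],[0,0,0],0],[[0,0,0.08],[0,0,0],0],[[0,0,0.08],[0,0,0],0],[[0,0,0.08],[0,0,0],0],[[0,0,0.08],[0,0,0],0],[[0,0,0],[0,0,0],0]])

```text
time_s: 7.18
position: [0.5038, -0.0777, 0.3555]
tcp_rot: [-0.0, 0.997, 0.08, -0.001]
wrist_force: [-0.6, 0.5, -1.4]
grip_width: 0.0146
```

play_rows(steps=[[[0.015,0.014,0],[0,0,0],0],[[0.015,0.014,0],[0,0,0],0],[[0.015,0.014,0],[0,0,0],0],[[0.015,0.014,0],[0,0,0],0],[[0,0,0],[0,0,0],0],[[0,0,0],[0,0,0],0]])

```text
time_s: 7.68
position: [0.5066, -0.0795, 0.3563]
tcp_rot: [-0.0, 0.997, 0.08, -0.0]
wrist_force: [-2.6, 1.3, -0.4]
grip_width: 0.0145
```

Run:
```python
from h import *
plan([.5059,-.0791,.3555],1)
c=cam("wrist"); np.savez("w6.npz",**c); W=world(c); g=W.reshape(-1,3)
v,u=np.nonzero((np.hypot(W[...,0]-.505,W[...,1]+.08)<.03)&(W[...,2]>.1)&(W[...,2]<.107)); print(u.min(),u.max(),v.min(),v.max())
u0,v0=int((u.min()+u.max())/2-66),int((v.min()+v.max())/2-50); print("crop",u0,v0); save(c,"w6.png",(u0,v0,u0+132,v0+100),6)
m=(np.hypot(g[:,0]-.505,g[:,1]+.08)<.03)
for z0,z1 in[(.102,.108)]:
    k=g[m&(g[:,2]>z0)&(g[:,2]<z1)]; print(len(k),((k.min(0)+k.max(0))/2).round(4),np.ptp(k,0).round(4))
```

```text
t 7.68 pos [ 0.5066 -0.0795  0.3563] yaw 9.22 tilt 0.03 F [-2.58  1.27 -0.36] grip 0.0145
units total [-0.016 -0.013  0.02 ] per row of 1 [-0.016 -0.013  0.02 ]
284 347 211 267
crop 249 189
1152 [ 0.5093 -0.0806  0.1049] [0.0377 0.0413 0.0059]
```

View pics/w6.png

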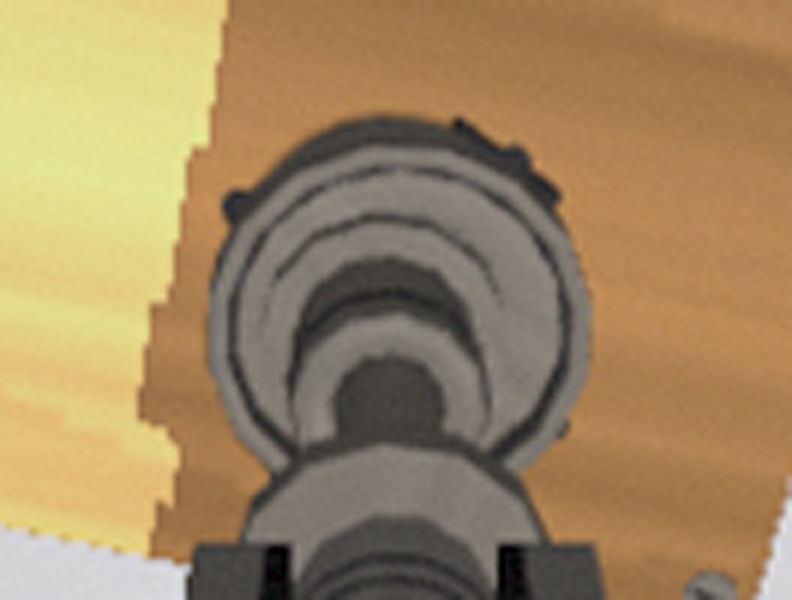

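Run:
```python
from h import *
from scipy.optimize import least_squares
c=dict(np.load("w6.npz"))
def fit(p,z,r):
    X=toplane(c,px(p,249,189,6),z)[:,:2]
    s=least_squares(lambda a:np.hypot(*(X-a).T)-r,X.mean(0)); print(s.x.round(4),(s.fun*1e3).round(2))
fit([(208,325),(592,325),(400,143),(268,190),(540,190)],.105,.021)
fit([(295,400),(490,400),(391,308),(320,345),(463,345)],.125,.010)
print(toplane(c,px([(333,405),(444,405)],249,189,6),.125).round(4))
```

```text
[ 0.5072 -0.0808] [-0.27 -0.53 -0.29  0.03  0.41]
[ 0.5053 -0.0801] [-0.37 -0.31  0.5  -0.26 -0.35]
[[ 0.5048 -0.0743  0.125 ]
 [ 0.5066 -0.0851  0.125 ]]
```

play_rows(steps=[[[0.015,0.008,0],[0,0,0],0],[[0.015,0.008,0],[0,0,0],0],[[0,0,0],[0,0,0],0],[[0,0,0],[0,0,0],0],[[0,0,0],[0,0,0],0]])

```text
time_s: 8.15
position: [0.508, -0.08, 0.3563]
tcp_rot: [0.0, 0.997, 0.08, -0.0]
wrist_force: [-1.9, 1.5, 0.4]
grip_width: 0.0148
```

Run:
```python
from h import *
plan([.5072,-.0808,.3555],1)
c=cam("wrist"); np.savez("w7.npz",**c); u0,v0=249,189; save(c,"w7.png",(u0,v0,u0+132,v0+100),6)
for n in("w6","w7"):
    c=dict(np.load(n+".npz")); W=world(c); g=W.reshape(-1,3)
    for z0,z1 in[(.123,.129),(.069,.073)]:
        k=g[(np.hypot(g[:,0]-.506,g[:,1]+.08)<.014)&(g[:,2]>z0)&(g[:,2]<z1)]
        if len(k): print(n,len(k),k.mean(0).round(4),k.min(0).round(4),k.max(0).round(4))
```

```text
t 8.15 pos [ 0.508  -0.08    0.3563] yaw 9.22 tilt 0.0 F [-1.91  1.53  0.4 ] grip 0.0148
units total [-0.024  0.016  0.019] per row of 1 [-0.024  0.016  0.019]
w6 448 [ 0.5097 -0.079   0.1256] [ 0.5003 -0.0896  0.123 ] [ 0.5158 -0.0699  0.1289]
w6 2 [ 0.5103 -0.0871  0.0716] [ 0.5099 -0.0875  0.0713] [ 0.5107 -0.0866  0.0719]
w7 442 [ 0.5112 -0.0796  0.1256] [ 0.5015 -0.0902  0.123 ] [ 0.5171 -0.0704  0.1289]
```

View pics/w7.png

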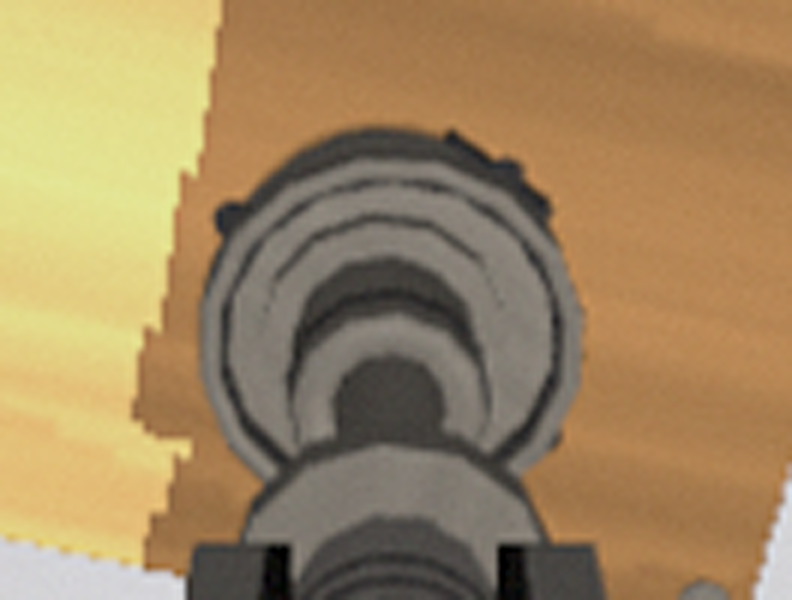

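The hub (crop x 201–583) and the bush (295–490) are now both centred at x≈392. The fore-aft offset is under about 1 mm, so the rod is over the middle. I'll feed down towards the glass.

play_rows(steps=[[[0,0,0.04],[0,0,0],0],[[0,0,0.05],[0,0,0],0],[[0,0,0.05],[0,0,0],0],[[0,0,0.05],[0,0,0],0],[[0,0,0.05],[0,0,0],0],[[0,0,0.05],[0,0,0],0],[[0,0,0.05],[0,0,0],0],[[0,0,0],[0,0,0],0]])

```text
time_s: 8.87
position: [0.5079, -0.08, 0.3422]
tcp_rot: [-0.0, 0.997, 0.08, -0.0]
wrist_force: [-1.2, 0.2, -2.4]
grip_width: 0.0148
```

play_rows(steps=[[[0,0,0.02],[0,0,0],0],[[0,0,0.02],[0,0,0],0],[[0,0,0.02],[0,0,0],0],[[0,0,0.01],[0,0,0],0]])

```text
time_s: 9.2
position: [0.508, -0.08, 0.3398]
tcp_rot: [-0.0, 0.997, 0.08, -0.0]
wrist_force: [-2.1, 1.1, 0.1]
grip_width: 0.0145
```

play_rows(steps=[[[0,0,0.015],[0,0,0],0],[[0,0,0.015],[0,0,0],0],[[0,0,0.015],[0,0,0],0],[[0,0,0.015],[0,0,0],0]])

```text
time_s: 9.53
position: [0.508, -0.08, 0.3375]
tcp_rot: [-0.0, 0.997, 0.08, 0.0]
wrist_force: [-2.3, 1.5, -1.0]
grip_width: 0.015
```

play_rows(steps=[[[0,0,0.015],[0,0,0],0],[[0,0,0.015],[0,0,0],0],[[0,0,0.015],[0,0,0],0],[[0,0,0.01],[0,0,0],0]])

```text
time_s: 9.87
position: [0.508, -0.08, 0.3352]
tcp_rot: [-0.0, 0.997, 0.08, -0.0]
wrist_force: [-2.2, 1.2, 1.5]
grip_width: 0.0145
```

play_rows(steps=[[[0,0,0.012],[0,0,0],0],[[0,0,0.012],[0,0,0],0],[[0,0,0.012],[0,0,0],0]])

```text
time_s: 10.12
position: [0.508, -0.08, 0.3338]
tcp_rot: [-0.0, 0.997, 0.08, -0.0]
wrist_force: [-2.2, 0.8, -0.3]
grip_width: 0.0146
```

play_rows(steps=[[[0,0,0.012],[0,0,0],0],[[0,0,0.012],[0,0,0],0],[[0,0,0.012],[0,0,0],0]])

```text
time_s: 10.37
position: [0.508, -0.08, 0.3323]
tcp_rot: [-0.0, 0.997, 0.08, -0.0]
wrist_force: [-2.0, 0.9, 0.6]
grip_width: 0.0143
```

play_rows(steps=[[[0,0,0.012],[0,0,0],0],[[0,0,0.012],[0,0,0],0],[[0,0,0.012],[0,0,0],0]])

```text
time_s: 10.62
position: [0.5082, -0.08, 0.3313]
tcp_rot: [-0.0, 0.997, 0.08, 0.0]
wrist_force: [-3.6, 1.7, 7.5]
grip_width: 0.0144
```

play_rows(steps=[[[0,0,0.012],[0,0,0],0],[[0,0,0.012],[0,0,0],0],[[0,0,0.012],[0,0,0],0]])

```text
time_s: 10.87
position: [0.5084, -0.08, 0.3306]
tcp_rot: [0.0, 0.997, 0.08, 0.001]
wrist_force: [-4.5, 2.0, 11.6]
grip_width: 0.0141
```

Contact came at TCP z≈0.332, with the glass top about 18 mm above the mouth. From here I'll press in small steps.

play_rows(steps=[[[0,0,0.01],[0,0,0],0],[[0,0,0.01],[0,0,0],0]])

```text
time_s: 11.03
position: [0.5085, -0.08, 0.3299]
tcp_rot: [0.0, 0.997, 0.08, 0.001]
wrist_force: [-3.6, 2.1, 13.2]
grip_width: 0.0143
```

play_rows(steps=[[[0,0,0.005],[0,0,0],0],[[0,0,0.005],[0,0,0],0]])

```text
time_s: 11.2
position: [0.5084, -0.08, 0.3295]
tcp_rot: [0.0, 0.997, 0.08, 0.001]
wrist_force: [-4.2, 2.1, 13.8]
grip_width: 0.0145
```

play_rows(steps=[[[0,0,0.005],[0,0,0],0],[[0,0,0.005],[0,0,0],0],[[0,0,0.005],[0,0,0],0],[[0,0,0.005],[0,0,0],0]])

```text
time_s: 11.53
position: [0.5085, -0.08, 0.3287]
tcp_rot: [0.0, 0.997, 0.08, 0.001]
wrist_force: [-4.1, 2.2, 13.2]
grip_width: 0.0144
```

play_rows(steps=[[[0,0,0.005],[0,0,0],0],[[0,0,0.005],[0,0,0],0],[[0,0,0.005],[0,0,0],0],[[0,0,0.005],[0,0,0],0]])

```text
time_s: 11.87
position: [0.5085, -0.08, 0.3279]
tcp_rot: [0.0, 0.997, 0.08, 0.001]
wrist_force: [-3.6, 1.6, 11.3]
grip_width: 0.0144
```

It is sliding steadily at about 12–13 N, so I'll keep feeding.

play_rows(steps=[[[0,0,0.007],[0,0,0],0],[[0,0,0.007],[0,0,0],0],[[0,0,0.007],[0,0,0],0],[[0,0,0.007],[0,0,0],0],[[0,0,0.007],[0,0,0],0],[[0,0,0.007],[0,0,0],0],[[0,0,0.007],[0,0,0],0],[[0,0,0.007],[0,0,0],0]])

```text
time_s: 12.53
position: [0.5084, -0.08, 0.3256]
tcp_rot: [0.0, 0.997, 0.08, 0.001]
wrist_force: [-4.4, 2.6, 12.9]
grip_width: 0.0143
```

play_rows(steps=[[[0,0,0.007],[0,0,0],0],[[0,0,0.007],[0,0,0],0],[[0,0,0.007],[0,0,0],0],[[0,0,0.007],[0,0,0],0],[[0,0,0.007],[0,0,0],0],[[0,0,0.007],[0,0,0],0],[[0,0,0.007],[0,0,0],0],[[0,0,0.007],[0,0,0],0]])

```text
time_s: 13.2
position: [0.5084, -0.08, 0.3234]
tcp_rot: [0.0, 0.997, 0.08, 0.001]
wrist_force: [-3.7, 3.2, 13.7]
grip_width: 0.0148
```

play_rows(steps=[[[0,0,0.007],[0,0,0],0],[[0,0,0.007],[0,0,0],0],[[0,0,0.007],[0,0,0],0],[[0,0,0.007],[0,0,0],0],[[0,0,0.007],[0,0,0],0],[[0,0,0.007],[0,0,0],0],[[0,0,0.007],[0,0,0],0],[[0,0,0.007],[0,0,0],0]])

```text
time_s: 13.87
position: [0.5084, -0.08, 0.3211]
tcp_rot: [0.0, 0.997, 0.08, 0.001]
wrist_force: [-4.6, 1.7, 11.3]
grip_width: 0.0145
```

play_rows(steps=[[[0,0,0.007],[0,0,0],0],[[0,0,0.007],[0,0,0],0],[[0,0,0.007],[0,0,0],0],[[0,0,0.007],[0,0,0],0],[[0,0,0.005],[0,0,0],0],[[0,0,0.005],[0,0,0],0],[[0,0,0.005],[0,0,0],0],[[0,0,0.005],[0,0,0],0]])

```text
time_s: 14.53
position: [0.5083, -0.0799, 0.3189]
tcp_rot: [-0.0, 0.997, 0.08, 0.0]
wrist_force: [-3.1, 2.5, 8.7]
grip_width: 0.0148
```

play_rows(steps=[[[0,0,0.005],[0,0,0],0],[[0,0,0.005],[0,0,0],0],[[0,0,0.005],[0,0,0],0]])

```text
time_s: 14.78
position: [0.5082, -0.08, 0.3176]
tcp_rot: [0.0, 0.997, 0.08, 0.0]
wrist_force: [-1.3, 0.9, -0.8]
grip_width: 0.0146
```

play_rows(steps=[[[0,0,0.005],[0,0,0],0],[[0,0,0.005],[0,0,0],0],[[0,0,0.005],[0,0,0],0]])

```text
time_s: 15.03
position: [0.5081, -0.08, 0.3168]
tcp_rot: [0.0, 0.997, 0.08, 0.0]
wrist_force: [-0.6, 0.8, -0.2]
grip_width: 0.0148
```

The force went from about 9 N to zero, so the round has let go. I'll check numerically with the scene camera before withdrawing.

Run:
```python
from h import *
a=dict(np.load("s.npz")); c=cam("scene"); np.savez("s2.npz",**c)
W0,W1=world(a),world(c)
for n,W in(("before",W0),("after",W1)):
    g=W.reshape(-1,3); m=(np.hypot(g[:,0]-.507,g[:,1]+.079)<.03)&(g[:,2]>.012)&(g[:,2]<.045); k=g[m]; print(n,len(k),np.histogram(k[:,2],np.arange(.012,.046,.004)))
d=np.nanmax(np.abs(c["image"].astype(int)-a["image"]),2); 
m=(np.hypot(W1[...,0]-.507,W1[...,1]+.079)<.04)&(W1[...,2]>.015)&(W1[...,2]<.05)&(d>25)
print(m.sum(),W1[m].mean(0).round(4),W1[m].min(0).round(4),W1[m].max(0).round(4))
save(c,"s2.png",(235,190,325,280),6)
plan([.508,-.08,.43],8)
```

```text
before 103 (array([ 0, 49, 54,  0,  0,  0,  0,  0]), array([0.012, 0.016, 0.02 , 0.024, 0.028, 0.032, 0.036, 0.04 , 0.044]))
after 103 (array([ 0, 32, 58, 11,  2,  0,  0,  0]), array([0.012, 0.016, 0.02 , 0.024, 0.028, 0.032, 0.036, 0.04 , 0.044]))
28 [ 0.4935 -0.0825  0.0232] [ 0.4685 -0.0921  0.016 ] [ 0.502  -0.0685  0.0287]
t 15.08 pos [ 0.5081 -0.08    0.3167] yaw 9.22 tilt 0.0 F [-1.19  0.65  0.26] grip 0.0146
units total [-2.000e-03 -1.000e-03 -2.832e+00] per row of 8 [-0.    -0.    -0.354]
```

View pics/s2.png

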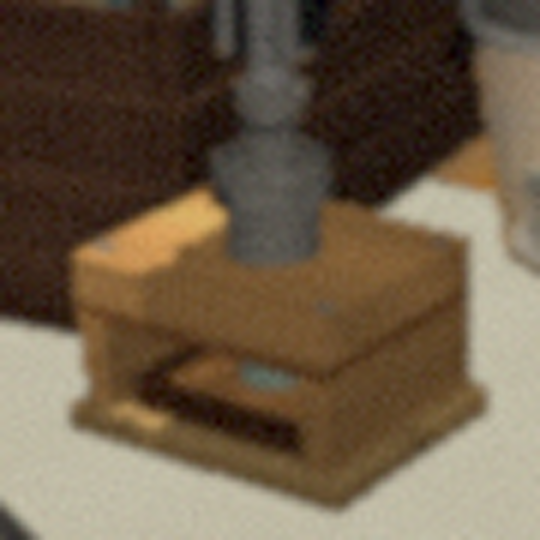

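The round lies on the pad at crop (268,375) and the bit stands upright. I'll withdraw the rod straight up, relaxing the side load slightly.

play_rows(steps=[[[-0.008,-0.005,-0.05],[0,0,0],0],[[0,0,-0.1],[0,0,0],0],[[0,0,-0.2],[0,0,0],0],[[0,0,-0.3],[0,0,0],0],[[0,0,-0.4],[0,0,0],0],[[0,0,-0.4],[0,0,0],0],[[0,0,-0.4],[0,0,0],0],[[0,0,-0.4],[0,0,0],0]])

```text
time_s: 15.75
position: [0.5078, -0.0799, 0.4086]
tcp_rot: [0.0, 0.997, 0.08, 0.001]
wrist_force: [0.3, -0.7, -0.7]
grip_width: 0.0143
```

play_rows(steps=[[[0,0,-0.3],[0,0,0],0],[[0,0,-0.2],[0,0,0],0],[[0,0,0],[0,0,0],0],[[0,0,0],[0,0,0],0]])

```text
time_s: 16.08
position: [0.5077, -0.0799, 0.4273]
tcp_rot: [0.0, 0.997, 0.08, 0.001]
wrist_force: [0.1, -0.4, -1.4]
grip_width: 0.0147
```

Run:
```python
from h import *
plan([.4900,-.3904,.425],10)
p,R,s=T(); c=cam("wrist"); np.savez("w8.npz",**c); W=world(c)
g=W.reshape(-1,3); m=(np.hypot(g[:,0]-.505,g[:,1]+.08)<.03)
for z0,z1 in[(.123,.129),(.102,.108)]:
    k=g[m&(g[:,2]>z0)&(g[:,2]<z1)]; print("bit",len(k),((k.min(0)+k.max(0))/2).round(4),np.ptp(k,0).round(4))
S=((W-p)@R).reshape(-1,3); m=(np.abs(S[:,0])<.01)&(np.abs(S[:,1])<.01)&(S[:,2]>.215)&(S[:,2]<.275); S=S[m]
print("shaft",S.min(0).round(4),S.max(0).round(4))
for z in(.22,.235,.25):
    k=S[(S[:,2]>z)&(S[:,2]<=z+.015)]; print(k[:,1].min().round(4),k[:,1].max().round(4),np.percentile(k[:,0],90).round(4))
S=((W-p)@R).reshape(-1,3); k=S[(np.abs(S[:,0])<.014)&(np.abs(S[:,1])<.008)&(S[:,2]>.178)&(S[:,2]<.192)]; print("collar",np.median(k,0).round(4),k[:,2].min(),k[:,2].max())
```

```text
t 16.08 pos [ 0.5077 -0.0799  0.4273] yaw 9.22 tilt 0.07 F [ 0.1  -0.35 -1.37] grip 0.0147
units total [-1.681  7.592  0.059] per row of 10 [-0.168  0.759  0.006]
bit 332 [ 0.5072 -0.0795  0.1253] [0.019  0.0197 0.0044]
bit 748 [ 0.5062 -0.0797  0.105 ] [0.0416 0.0409 0.0059]
shaft [ 0.0006 -0.0039  0.2154] [0.0049 0.0051 0.2591]
-0.0036 0.0051 0.0045
-0.0039 0.005 0.0044
-0.0035 0.005 0.0045
collar [8.800e-03 1.000e-04 1.842e-01] 0.17801018587726303 0.19049681684221098
```

The rod hasn't slipped in the grip, and the bit is still at (0.506,-0.080). Back to the rack.

play_rows(steps=[[[-0.08,0.35,0],[0,0,0],0],[[-0.15,0.65,0],[0,0,0],0],[[-0.17,0.8,0],[0,0,0],0],[[-0.17,0.8,0],[0,0,0],0],[[-0.17,0.8,0],[0,0,0],0],[[-0.17,0.8,0],[0,0,0],0],[[-0.17,0.8,0],[0,0,0],0],[[-0.17,0.8,0],[0,0,0],0]])

```text
time_s: 16.8
position: [0.495, -0.3184, 0.4256]
tcp_rot: [-0.001, 0.997, 0.08, -0.001]
wrist_force: [0.4, 0.2, -0.6]
grip_width: 0.0146
```

play_rows(steps=[[[-0.17,0.8,0],[0,0,0],0],[[-0.16,0.6,0],[0,0,0],0],[[-0.1,0.39,0],[0,0,0],0],[[0,0,0],[0,0,0],0],[[0,0,0],[0,0,0],0]])

```text
time_s: 17.22
position: [0.4897, -0.3904, 0.4258]
tcp_rot: [-0.001, 0.997, 0.08, -0.001]
wrist_force: [-0.6, 0.8, -1.4]
grip_width: 0.0143
```

Run:
```python
from h import *
plan([.4900,-.3902,.278],1)
c=cam("wrist"); np.savez("w9.npz",**c); W=world(c)
x,y=.4903,-.3908
mask=((np.hypot(W[...,0]-x,W[...,1]-y)<.035)&(np.abs(W[...,2]-.085)<.006)).astype(np.uint8)
cl=cv2.morphologyEx(mask,cv2.MORPH_CLOSE,np.ones((41,41)))
hole=cv2.morphologyEx(cl-mask,cv2.MORPH_OPEN,np.ones((3,3)))&(W[...,2]<.08)
n,l,st,ce=cv2.connectedComponentsWithStats(hole.astype(np.uint8))
for i in range(1,n):
    if st[i,4]>60:
        cn=cv2.findContours((l==i).astype(np.uint8),0,2)[0][0].reshape(-1,2); X=toplane(c,cn,.085); print(st[i],cv2.minEnclosingCircle((X[:,:2]*1000).astype(np.float32)))
```

```text
t 17.22 pos [ 0.4897 -0.3904  0.4258] yaw 9.15 tilt 0.12 F [-0.61  0.78 -1.39] grip 0.0143
units total [1.100e-02 2.000e-03 3.694e+00] per row of 1 [1.100e-02 2.000e-03 3.694e+00]
[306 205  18  17 248] ((490.1875305175781, -390.6908874511719), 8.07382869720459)
```

The nose is over the hole, measured at (0.4902,-0.3907). Lowering.

play_rows(steps=[[[0.01,0,0.2],[0,0,0],0],[[0,0,0.4],[0,0,0],0],[[0,0,0.4],[0,0,0],0],[[0,0,0.4],[0,0,0],0],[[0,0,0.3],[0,0,0],0],[[0,0,0.2],[0,0,0],0],[[0,0,0.2],[0,0,0],0],[[0,0,0.2],[0,0,0],0]])

```text
time_s: 17.93
position: [0.4907, -0.3899, 0.3346]
tcp_rot: [0.0, 0.997, 0.081, 0.0]
wrist_force: [-0.1, 0.1, -0.2]
grip_width: 0.015
```

play_rows(steps=[[[0,0,0.25],[0,0,0],0],[[0,0,0.3],[0,0,0],0],[[0,0,0.3],[0,0,0],0],[[0,0,0.2],[0,0,0],0],[[0,0,0.15],[0,0,0],0],[[0,0,0.1],[0,0,0],0],[[0,0,0.05],[0,0,0],0],[[0,0,0],[0,0,0],0]])

```text
time_s: 18.6
position: [0.4904, -0.3903, 0.2806]
tcp_rot: [-0.0, 0.997, 0.08, -0.0]
wrist_force: [0.1, 0.4, -1.1]
grip_width: 0.0145
```

play_rows(steps=[[[0,0,0.06],[0,0,0],0],[[0,0,0.05],[0,0,0],0],[[0,0,0],[0,0,0],0],[[0,0,0],[0,0,0],0.3],[[0,0,0],[0,0,0],0.45],[[0,0,0],[0,0,0],0.45],[[0,0,0],[0,0,0],0.45],[[0,0,0],[0,0,0],0.45]])

```text
time_s: 19.27
position: [0.4905, -0.3903, 0.2766]
tcp_rot: [0.0, 0.997, 0.08, 0.0]
wrist_force: [-0.1, 0.9, 0.2]
grip_width: 0.0384
```

play_rows(steps=[[[0,0,-0.1],[0,0,0],0.45],[[0,0,-0.3],[0,0,0],0.45],[[0,0,-0.5],[0,0,0],0.45],[[0,0,-0.6],[0,0,0],0.45],[[0,0,-0.6],[0,0,0],0.45],[[0,0,-0.6],[0,0,0],0.45],[[0,0,-0.4],[0,0,0],0.45],[[0,0,0],[0,0,0],0.45]])

```text
time_s: 19.93
position: [0.4912, -0.3909, 0.4057]
tcp_rot: [0.002, 0.997, 0.08, 0.003]
wrist_force: [1.1, -1.8, -0.4]
grip_width: 0.0383
```

Run:
```python
from h import *
plan([.49,-.39,.4],1)
c=cam("wrist"); np.savez("w10.npz",**c); save(c,"w10.png"); W=world(c); g=W.reshape(-1,3)
def blob(n,x,y,r,z0,z1):
    S=g[(np.hypot(g[:,0]-x,g[:,1]-y)<r)&(g[:,2]>z0)&(g[:,2]<z1)]
    if len(S): print(n,len(S),"mean",S.mean(0).round(4),"mid",((S.min(0)+S.max(0))/2).round(4),"max",S.max(0).round(4))
blob("top",.49,-.39,.02,.138,.15); blob("collar",.49,-.39,.025,.088,.094); blob("ball",.48,-.32,.025,.11,.15)
blob("mid",.49,-.39,.02,.1,.12);blob("mid2",.49,-.39,.02,.12,.138)
```

```text
t 19.93 pos [ 0.4912 -0.3909  0.4057] yaw 9.22 tilt 0.41 F [ 1.05 -1.76 -0.36] grip 0.0383
units total [-0.026 -0.027  0.143] per row of 1 [-0.026 -0.027  0.143]
top 422 mean [ 0.4916 -0.3907  0.1433] mid [ 0.4911 -0.3908  0.1418] max [ 0.4987 -0.3831  0.1456]
collar 348 mean [ 0.4956 -0.3902  0.0915] mid [ 0.4938 -0.3918  0.091 ] max [ 0.5063 -0.3783  0.0939]
ball 1402 mean [ 0.4826 -0.3248  0.1276] mid [ 0.48   -0.3234  0.1238] max [ 0.4949 -0.3085  0.1345]
mid 121 mean [ 0.4969 -0.39    0.1107] mid [ 0.4947 -0.3908  0.1101] max [ 0.499  -0.3829  0.1199]
mid2 139 mean [ 0.4968 -0.39    0.1296] mid [ 0.4942 -0.3906  0.1292] max [ 0.4991 -0.383   0.1379]
```

View pics/w10.png

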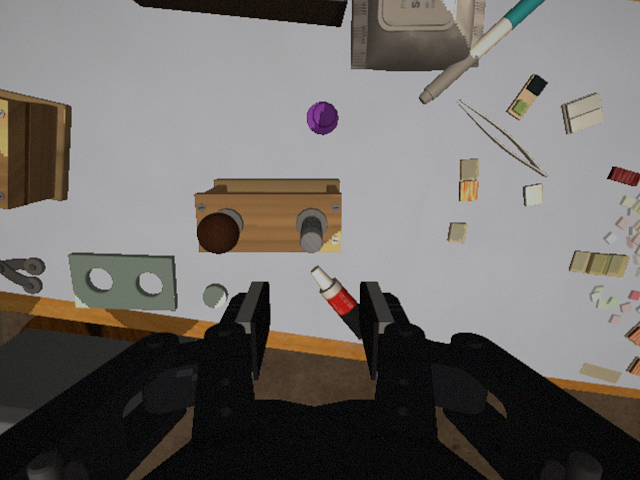

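The rod hangs upright at (312,235). Its handle top is at (0.491,-0.391), about 1 mm from the hole centre, and its collar top is at z 0.0915, so it is seated. The drift hasn't moved. I'll let things settle, then hand in.

play_rows(steps=[[[0,0,0],[0,0,0],0.45],[[0,0,0],[0,0,0],0.45],[[0,0,0],[0,0,0],0.45],[[0,0,0],[0,0,0],0.45]])

```text
time_s: 20.32
position: [0.4902, -0.3901, 0.3994]
tcp_rot: [-0.001, 0.997, 0.08, -0.001]
wrist_force: [1.1, 0.1, -0.9]
grip_width: 0.0386
```

Run:
```python
from h import *
a=dict(np.load("t.npz")); c=cam("top"); W=world(c)
for n,(u0,v0,u1,v1,z0,z1) in dict(hub=(235,222,280,258,.098,.110),bush=(235,222,280,258,.115,.135),rod=(410,225,440,258,.125,.17),drift=(372,235,404,262,.1,.17)).items():
    S=W[v0:v1,u0:u1].reshape(-1,3); S=S[(S[:,2]>z0)&(S[:,2]<z1)]; print(n,len(S),S.mean(0).round(4))
print(ticket.hand_in())
```

```text
hub 214 [ 0.5063 -0.0797  0.1027]
bush 81 [ 0.5075 -0.0791  0.1228]
rod 0 [nan nan nan]
drift 216 [ 0.4797 -0.3197  0.1263]
the job is handed in; nothing more can be done
None<stdin>:4: RuntimeWarning: Mean of empty slice.
  ret = um.true_divide(
```

The glass round is out and lying on the tray's pad, the rod is back in its rack hole, and the job was handed in at about 20 s; no verdict is reported.

**What I did:** I took the slim rod from the rack and fed it through the bush, which had drifted about 2.6 mm. I slid rod and bush over the middle of the bit to within about 1 mm. The round slid at readings of about 9–14 N and let go at about the expected height; the highest force I read was 13.8 N. I read the force only at the end of each move, so a brief higher peak would not show.

**Last checks:**
- **Round:** it was seen on the pad in the scene picture while the nose was still in the bit.
- **Bit:** the hub is within about 1 mm of where it started, by the top camera, and looked upright in the scene picture.
- **Rod:** by the wrist camera it hangs upright, about 1 mm from the hole centre, with its collar seated.
- **Drift:** it has not moved.
- **Slab, spare rounds, nippers:** the arm never went near them. I did not measure their positions again.

**Failed check:** the last top-camera reading of the rod came back empty, probably because the gripper parked above the rack hid it. The rod's final state rests on the wrist-camera check just before.

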